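# Nest the three small terracotta pots on the saucers

## Task

Put the empty small flowerpots away: nest the three matching small terracotta pots one inside the other, each fully home, into one straight stack that stands upright in the middle of the upper saucer. Lower the pots into place rather than dropping them, and leave the saucers and everything else on the tray where they are.

Things in the scene. Friction and masses are not known exactly. Their poses are not given: they have to be found in the camera images.
- pot1_center (a point): centre (on the axis, 30 mm above the foot) of one of three identical open terracotta flowerpots, upright on the tray, z from foot to rim. 60 mm high, about 80 g. It tapers, 33 mm wide at the foot, 54 mm wide 40 mm up; above that a plain collar 20 mm high, 64 mm wide outside, its mouth 58 mm wide. Walls about 3 mm, floor 6 mm thick
- pot2_center (a point): centre (on the axis, 30 mm above the foot) of one of three identical open terracotta flowerpots, upright on the tray, the same as pot1. Such a pot enters another foot first until its collar rests on the other's rim: it then sits 20 mm higher than the one below, with 1 to 2 mm of play all round
- pot3_center (a point): centre (on the axis, 30 mm above the foot) of one of three identical open terracotta flowerpots, upright on the tray, the same as pot1 and pot2
- saucer_floor (a point): centre of the inner floor (its upper face) of the upper of two terracotta saucers that stand one in the other on the tray; z up. Its floor is flat, 90 mm across, and lies 18 mm above the tray; its rim, 125 mm wide, 35 mm above the tray. Loose, 0.21 kg
- lower_saucer: the lower of the two stacked saucers, 125 mm wide at the rim, 84 mm at the foot, 26 mm high, floor 9 mm thick; loose; origin at the centre of its underside, on the tray. The tray is fixed perforated steel, about 520 by 1140 mm; its floor is level, 10 mm above the work surface, with a lip 16 mm high
- big_pot: a larger terracotta flowerpot of the same shape, not one of the set: 90 mm wide at the rim, 84 mm high, open at the top; origin at the centre of its underside, z up. Stays where it is
- olive_pot: an empty bulging olive-glazed pot, 94 mm wide, 86 mm high; origin at the centre of its underside, z up. Stays where it is
- plant_tag: a flat wooden plant tag lying on the tray, about 95 by 18 by 4 mm, long along its x; origin under its middle. Stays where it is
- snips: pruning snips lying on the tray, 160 mm long along x, 45 mm wide, 13 mm high; origin under the middle. Stay where they are
- sprayer: a blue pump sprayer standing at the left side of the tray, 90 mm wide, 262 mm high; its nozzle reaches 80 mm along -x from its axis at 212 mm up; origin at the centre of its underside, z up. Stays where it is
- trowel: a hand trowel lying near the right side of the tray, 275 mm long along x, 60 mm wide, 27 mm high; origin under its middle. Stays where it is

How it is judged:
At the end, for the whole second after the job is handed in: The three small pots, in any order, stand upright (0.08 rad) and still as one stack: the lowest on the upper saucer's floor, within 15 mm of its centre; each above seated collar on rim (20 mm higher, within 3 mm), concentric within 5 mm; the saucers nested and within 30 mm of their start (((horizontal distance between pot1_center and saucer_floor below 0.015 m and z of pot1_center in the frame of saucer_floor between 0.027 and 0.033 m and horizontal distance between pot2_center and pot1_center below 0.005 m and z of pot2_center in the frame of pot1_center between 0.017 and 0.023 m and horizontal distance between pot3_center and pot2_center below 0.005 m and z of pot3_center in the frame of pot2_center between 0.017 and 0.023 m) or (horizontal distance between pot1_center and saucer_floor below 0.015 m and z of pot1_center in the frame of saucer_floor between 0.027 and 0.033 m and horizontal distance between pot3_center and pot1_center below 0.005 m and z of pot3_center in the frame of pot1_center between 0.017 and 0.023 m and horizontal distance between pot2_center and pot3_center below 0.005 m and z of pot2_center in the frame of pot3_center between 0.017 and 0.023 m) or (horizontal distance between pot2_center and saucer_floor below 0.015 m and z of pot2_center in the frame of saucer_floor between 0.027 and 0.033 m and horizontal distance between pot1_center and pot2_center below 0.005 m and z of pot1_center in the frame of pot2_center between 0.017 and 0.023 m and horizontal distance between pot3_center and pot1_center below 0.005 m and z of pot3_center in the frame of pot1_center between 0.017 and 0.023 m) or (horizontal distance between pot2_center and saucer_floor below 0.015 m and z of pot2_center in the frame of saucer_floor between 0.027 and 0.033 m and horizontal distance between pot3_center and pot2_center below 0.005 m and z of pot3_center in the frame of pot2_center between 0.017 and 0.023 m and horizontal distance between pot1_center and pot3_center below 0.005 m and z of pot1_center in the frame of pot3_center between 0.017 and 0.023 m) or (horizontal distance between pot3_center and saucer_floor below 0.015 m and z of pot3_center in the frame of saucer_floor between 0.027 and 0.033 m and horizontal distance between pot1_center and pot3_center below 0.005 m and z of pot1_center in the frame of pot3_center between 0.017 and 0.023 m and horizontal distance between pot2_center and pot1_center below 0.005 m and z of pot2_center in the frame of pot1_center between 0.017 and 0.023 m) or (horizontal distance between pot3_center and saucer_floor below 0.015 m and z of pot3_center in the frame of saucer_floor between 0.027 and 0.033 m and horizontal distance between pot2_center and pot3_center below 0.005 m and z of pot2_center in the frame of pot3_center between 0.017 and 0.023 m and horizontal distance between pot1_center and pot2_center below 0.005 m and z of pot1_center in the frame of pot2_center between 0.017 and 0.023 m)) and angle between each of pot1_center, pot2_center, pot3_center, saucer_floor's own z axis and vertical below 0.08 rad and linear speed of each of pot1, pot2, pot3 below 0.02 m/s and angular speed of each of pot1, pot2, pot3 below 0.3 rad/s and distance of each of lower_saucer, saucer_floor from where it was at the start of the episode below 0.03 m and horizontal distance between saucer_floor and lower_saucer below 0.008 m); the robot touches nothing.
It fails at once if one of the three small pots is dropped or thrown: it touches nothing and moves faster than 0.5 m/s (a fall of more than about 13 mm) ((contact force between pot1 and anything else below 0.02 N and linear speed of pot1 above 0.5 m/s) or (contact force between pot2 and anything else below 0.02 N and linear speed of pot2 above 0.5 m/s) or (contact force between pot3 and anything else below 0.02 N and linear speed of pot3 above 0.5 m/s)).
It fails at once if a saucer or any other thing on the tray is shifted by more than 30 mm (distance of any of big_pot, olive_pot, plant_tag, snips, sprayer, trowel, lower_saucer, saucer_floor from where it was at the start of the episode above 0.03 m).
It fails at once if the larger pot, the glazed pot or the sprayer is tipped by more than 0.35 rad (angle between any of big_pot, olive_pot, sprayer's own z axis and vertical above 0.35 rad).
It also fails if it takes over 72 s, if anything falls off the work surface, if the arm or the gripper's body presses on something with over 40 N, if the wrist force passes 120 N, or if a joint passes its speed limit or range.

## Robot

A 6-joint arm with a two-finger parallel gripper is mounted at the origin on the work surface. World frame = base frame: x ahead of the robot, y to its left, z up, the work surface at z = 0. Lengths are in m, angles in rad, forces in N, time in s.
With the tool pointing down it reaches from about 0.425 to 0.95 m from the base axis. Payload 3.5 kg.
Tool frame: the origin (TCP) lies between the finger pads; the fingertips stand 25 mm ahead of it and the grasp point (between the pads) lies 6 mm ahead of it (ctrl.finger_overhang is the distance from the TCP to the fingertips, in m); x points along the fingers, y is the direction in which the jaws open and shut, and the axes are right-handed (so a half turn about x gives the same grasp; the last joint's range is limited). The gripper opens to 85 mm and grips with 20 to 120 N. Pads are 22 mm wide; open, the fingers measure 114 mm over their backs; the gripper's body (76 mm by 85 mm) begins 54 mm behind the grasp point. The pads swing forward as they close: fully open they stand 13 mm farther back than shut.
Start: joints at [-1.407, 0.286, 1.577, -0, 1.279, -0.15], TCP at [0.208, -0.642, 0.256] pointing down, gripper open.
Joint ranges: [-2.77, 2.77], [-0.9, 2.22], [0.21, 2.48], [-1.53, 4.67], [0.24, 2.81], [-2.84, 2.84]. Speed limits (rad/s): [2.79, 2.79, 3.14, 3.14, 3.14, 3.14].

## Interface

Orientations are given as a unit quaternion [x, y, z, w].
In Python, from plant import ctrl gives the robot as it stands.
- The arm moves only by the tool play_rows, never from a script. Its argument "targets" is a list of rows, each an object with "delta_pos": the shift along the world's x, y, z normalised to -1 to 1, where 1 is 1000 mm, a list of three; "delta_rot": the turn, a rotation vector about the world's x, y, z normalised to -1 to 1, where 1 is pi rad, a list of three; "claw": the finger opening in mm, from 0 to 85.4. In form: [{"delta_pos": [tx, ty, tz], "delta_rot": [wx, wy, wz], "claw": claw}, ...]. A call has 1 to 20 rows; each row is the pose to reach, as a shift and turn from the pose measured when the call began, turning the shorter way round; what a row does not reach only later rows make up. A row lasts 1/12 s, in which the tool goes at most 41.7 mm and 7.16 degrees, less where a joint would pass 70% of its speed; a pose out of reach is approached as far as the arm can. A call with a number of a shift or a turn outside -1 to 1 is refused whole. A call with a gripper value outside its range is refused whole. The fingers move at their own pace and stop on an object; "newtons" is the grip in N (left out, the last holds). Time passes only in rows, so rows that repeat a pose let the fingers close. It gives the time, the measured TCP pose, the force and the opening at its end, in the units of the state.
- ctrl.get_state(): the state, without advancing time (a new reading comes with each control period).
- ctrl.read_camera(name): name is "side" or "top" or "wrist"; returns the picture (400x640x3 uint8, blue, green, red); there is no depth.
- ctrl.calibration(name): a dict with "fx", "fy", "cx", "cy" (pixels), "k1" (the pictures are not rectified: a ray, as slopes to the right and down, at radius r is drawn at 1 + k1 r^2 times it, then the intrinsics apply), "camera_from_world" (4x4, takes a point from world to camera coordinates). Camera axes: x right, y down, z forward; pixel columns grow to the right and rows downward; lengths in m; the calibration is good to about 2 mm. A picture is of the moment at which its call begins: read the wrist's pose just before it. calibration takes no time and is no camera call; for the wrist camera it gives the pose at the moment of the call.
- ctrl.sign_off(): hands the job in, once; it reports no verdict.
The state is a dict: "time": time; "qpos": joint angles; "dq": joint speeds; "joint_efforts": joint torques, N m; "eef_pos": TCP position; "tcp_rot": TCP orientation; "contact_force": force on the tool from outside, world axes, zero at the start; "wrist_torque": the same for the moment, N m; "opening": opening from 0.0 (shut) to 1.0 (fully open).
Only numpy, scipy, OpenCV 4.12 (cv2) and the standard library are available. Lean on these libraries where they do the work, as an engineer would, in place of code of your own. Each camera call takes 0.05 s, during which the arm holds its last target. There are 200 camera calls.

## Working session

There is one attempt and no reset: what is moved stays moved. The work goes in short steps, Python scripts to look and compute and a tool call to move; the robot and the scene stay as the last step left them, time stands still between calls to the robot, and variables do not carry over. Pictures are saved under pics/ and viewed, about 8 in all and at most 12, crops included, and the job is handed in when it is done.

Besides the shell and the picture viewer there is one more tool, called after "Request:" as name([rows], argument=value, ...), one row to a line, values as JSON. play_rows: Moves the arm, as the interface text tells. Its arguments: {"type":"object","properties":{"targets":{"type":"array"},"newtons":{"type":"number"}},"required":["targets"]}

```bash
mkdir -p pics; ls
cat > h.py <<'E'
import numpy as np, cv2
from plant import ctrl
def ray(name,u,v,T=None):
    c=ctrl.calibration(name); T=np.array(c["camera_from_world"] if T is None else T)
    d=np.array([(u-c["cx"])/c["fx"],(v-c["cy"])/c["fy"]]); s=d.copy()
    for _ in range(20): s=d/(1+c["k1"]*(s@s))
    R=T[:3,:3]; o=-R.T@T[:3,3]; return o,R.T@np.array([s[0],s[1],1])
def onz(name,u,v,z,T=None):
    o,d=ray(name,u,v,T); return o+d*(z-o[2])/d[2]
def proj(name,P,T=None):
    c=ctrl.calibration(name); T=np.array(c["camera_from_world"] if T is None else T)
    p=np.atleast_2d(P)@T[:3,:3].T+T[:3,3]; s=p[:,:2]/p[:,2:]
    s=s*(1+c["k1"]*(s**2).sum(1,keepdims=True)); return s*[c["fx"],c["fy"]]+[c["cx"],c["cy"]]
E
python3 - <<'E'
from h import *
s=ctrl.get_state(); print(s["time"],s["eef_pos"],s["tcp_rot"],s["opening"])
for n in ("top","side","wrist"):
    im=ctrl.read_camera(n); cv2.imwrite(f"pics/{n}0.png",im)
    c=ctrl.calibration(n);T=np.array(c["camera_from_world"]);print(n,c["fx"],c["k1"],-T[:3,:3].T@T[:3,3])
E
```

```text
pics
0.0 [ 0.20829272 -0.64143085  0.2549319 ] [ 0.69842774  0.11131588 -0.69841623  0.10964597] 1.0011528389807849
top 412.35164693013587 0.0009959747251431447 [0.32508318 0.01506221 1.13467115]
side 433.40201107115024 -0.12060623669612973 [ 0.28718029 -0.93191503  1.1980746 ]
wrist 302.269283561873 -0.0586799139344787 [ 0.27743317 -0.6201727   0.37287862]
```

View pics/top0.png

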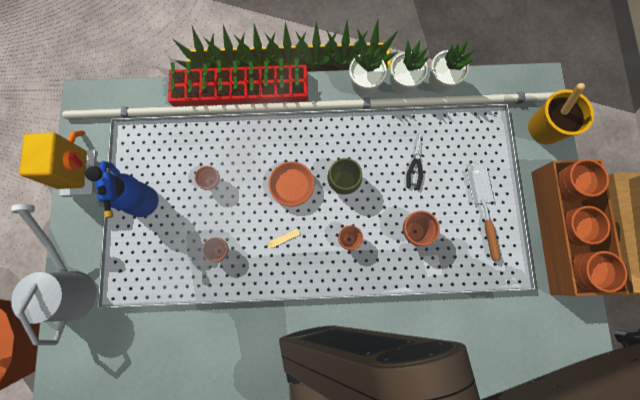

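View pics/side0.png

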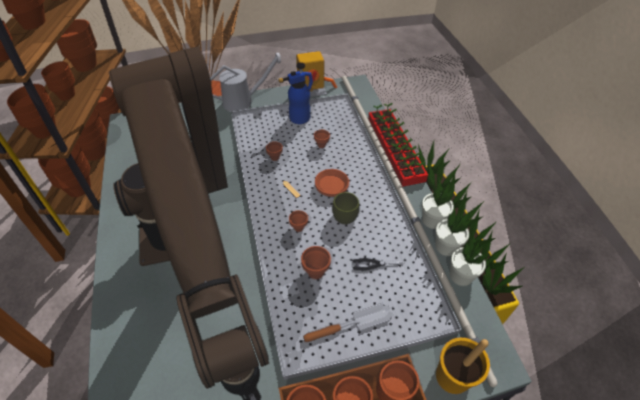

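The top view shows the small pots at about (207,177), (215,250) and (350,237), and the saucer at (292,184). The big pot is at (421,229) and the olive pot at (345,176). I'll enlarge the area to refine these.

Run:
```python
from h import *
a=cv2.imread("pics/top0.png")[155:275,188:388]; cv2.imwrite("pics/c1.png",cv2.resize(a,None,fx=4,fy=4,interpolation=cv2.INTER_CUBIC))
for n,u,v,z in (("A",207,176,.07),("B",215,249,.07),("C",350,236,.07),("S",292,184,.045)): print(n,onz("top",u,v,z),np.hypot(*onz("top",u,v,z)[:2]))
```

```text
A [0.61345725 0.29468316 0.07      ] 0.6805644398910238
B [0.41907054 0.27116946 0.07      ] 0.4991522750483637
C [ 0.43848017 -0.07681274  0.07      ] 0.4451573404777847
S [0.58860834 0.07041377 0.045     ] 0.5928050903578045
```

View pics/c1.png

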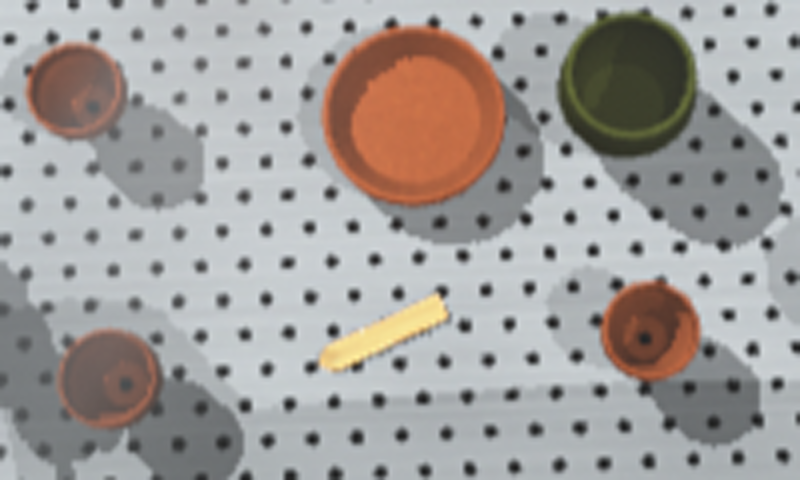

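Run:
```python
from h import *
from scipy.spatial.transform import Rotation as R
s=ctrl.get_state(); p=s["eef_pos"]; print(s["time"],R.from_quat(s["tcp_rot"]).as_matrix().round(3),ctrl.finger_overhang)
for n,x,y,z in (("A",76,90,.07),("B",110,377,.07),("C",651,330,.07),("S",414,114,.045)):
    q=onz("top",188+(x+.5)/4-.5,155+(y+.5)/4-.5,z); print(n,q.round(4),(q-p).round(4))
T=np.array(ctrl.calibration("wrist")["camera_from_world"]); print(T[:3,:3].round(2))
for h in (.1,.14,.18,.22): print(h,proj("wrist",[p+[0,0,-h],p+[0.032,0,-h],p+[0,.032,-h]]).round(0).tolist())
```

```text
0.15 [[-0.     0.309 -0.951]
 [ 0.002 -0.951 -0.309]
 [-1.    -0.002 -0.   ]] 0.025
A [0.6104 0.2956 0.07  ] [ 0.4021  0.9372 -0.1853]
B [0.4194 0.2709 0.07  ] [ 0.2111  0.9124 -0.1853]
C [ 0.4355 -0.0776  0.07  ] [ 0.2272  0.564  -0.1853]
S [0.5911 0.0727 0.045 ] [ 0.3829  0.7143 -0.2103]
[[ 0.31 -0.95 -0.  ]
 [-0.91 -0.3   0.28]
 [-0.27 -0.09 -0.96]]
0.1 [[325.0, 209.0], [339.0, 169.0], [285.0, 196.0]]
0.14 [[325.0, 194.0], [337.0, 160.0], [291.0, 183.0]]
0.18 [[326.0, 184.0], [336.0, 154.0], [295.0, 174.0]]
0.22 [[326.0, 175.0], [335.0, 149.0], [299.0, 167.0]]
```

Request:
play_rows([
  {"delta_pos": [0.227, 0.564, -0.055], "delta_rot": [0, 0, 0], "claw": 85},
  {"delta_pos": [0.227, 0.564, -0.055], "delta_rot": [0, 0, 0], "claw": 85},
  {"delta_pos": [0.227, 0.564, -0.055], "delta_rot": [0, 0, 0], "claw": 85},
  {"delta_pos": [0.227, 0.564, -0.055], "delta_rot": [0, 0, 0], "claw": 85},
  {"delta_pos": [0.227, 0.564, -0.055], "delta_rot": [0, 0, 0], "claw": 85},
  {"delta_pos": [0.227, 0.564, -0.055], "delta_rot": [0, 0, 0], "claw": 85},
  {"delta_pos": [0.227, 0.564, -0.055], "delta_rot": [0, 0, 0], "claw": 85},
  {"delta_pos": [0.227, 0.564, -0.055], "delta_rot": [0, 0, 0], "claw": 85},
  {"delta_pos": [0.227, 0.564, -0.055], "delta_rot": [0, 0, 0], "claw": 85},
  {"delta_pos": [0.227, 0.564, -0.055], "delta_rot": [0, 0, 0], "claw": 85},
  {"delta_pos": [0.227, 0.564, -0.055], "delta_rot": [0, 0, 0], "claw": 85},
  {"delta_pos": [0.227, 0.564, -0.055], "delta_rot": [0, 0, 0], "claw": 85},
  {"delta_pos": [0.227, 0.564, -0.055], "delta_rot": [0, 0, 0], "claw": 85},
  {"delta_pos": [0.227, 0.564, -0.055], "delta_rot": [0, 0, 0], "claw": 85},
  {"delta_pos": [0.227, 0.564, -0.055], "delta_rot": [0, 0, 0], "claw": 85},
  {"delta_pos": [0.227, 0.564, -0.055], "delta_rot": [0, 0, 0], "claw": 85},
  {"delta_pos": [0.227, 0.564, -0.055], "delta_rot": [0, 0, 0], "claw": 85},
  {"delta_pos": [0.227, 0.564, -0.055], "delta_rot": [0, 0, 0], "claw": 85},
  {"delta_pos": [0.227, 0.564, -0.055], "delta_rot": [0, 0, 0], "claw": 85},
], newtons=30)

```text
time: 1.73
eef_pos: [0.4351, -0.0785, 0.2003]
tcp_rot: [-0.698, -0.111, 0.699, -0.109]
contact_force: [-0.3, 0.1, -0.0]
opening: 0.993
```

```bash
cat >> h.py <<'E'
def look(tag,P,z,r=.032):
    """wrist picture, predicted rim circle at P drawn as thin dots; saves 3x crop"""
    T=np.array(ctrl.calibration("wrist")["camera_from_world"]); s=ctrl.get_state(); im=ctrl.read_camera("wrist")
    cv2.imwrite(f"pics/{tag}_raw.png",im); np.save(f"pics/{tag}.npy",T)
    a=np.linspace(0,2*np.pi,16,endpoint=False); C=np.c_[P[0]+r*np.cos(a),P[1]+r*np.sin(a),z+0*a]
    u=proj("wrist",C,T); c=proj("wrist",[P[0],P[1],z],T)[0].round().astype(int)
    x0,y0=np.clip(c[0]-100,0,440),np.clip(c[1]-75,0,250); k=cv2.resize(im[y0:y0+150,x0:x0+200],None,fx=4,fy=4,interpolation=cv2.INTER_CUBIC)
    for p in (u-[x0,y0]+.5)*4-.5: cv2.circle(k,tuple(int(v) for v in p),2,(255,255,0),-1)
    cv2.imwrite(f"pics/{tag}.png",k); print(s["time"],s["eef_pos"],s["opening"],"crop",x0,y0)
E
python3 - <<'E'
from h import *
look("w1",(.4355,-.0776),.07)
E
```

```text
1.7333 [ 0.43513462 -0.07845117  0.20028906] 0.9934115981380532 crop 225 122
```

View pics/w1.png

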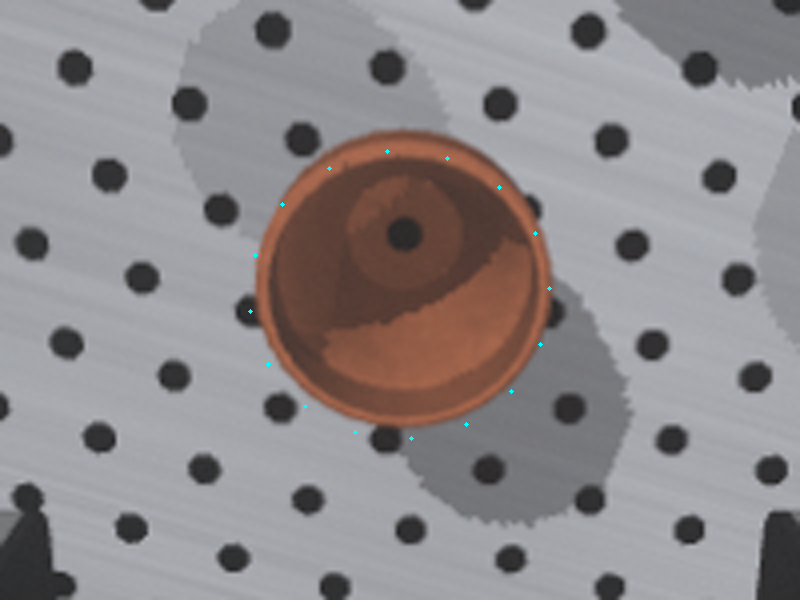

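The rim is centred at about crop (404,286), against a prediction of (400,295), so it sits about 2 mm further toward +x. I'm descending to grip the collar.

Request:
play_rows([
  {"delta_pos": [0.002, 0.0006, -0.04], "delta_rot": [0, 0, 0], "claw": 85},
  {"delta_pos": [0.002, 0.0006, -0.07], "delta_rot": [0, 0, 0], "claw": 85},
  {"delta_pos": [0.002, 0.0006, -0.09], "delta_rot": [0, 0, 0], "claw": 85},
  {"delta_pos": [0.002, 0.0006, -0.11], "delta_rot": [0, 0, 0], "claw": 85},
  {"delta_pos": [0.002, 0.0006, -0.123], "delta_rot": [0, 0, 0], "claw": 85},
  {"delta_pos": [0.002, 0.0006, -0.123], "delta_rot": [0, 0, 0], "claw": 85},
  {"delta_pos": [0.002, 0.0006, -0.123], "delta_rot": [0, 0, 0], "claw": 50},
  {"delta_pos": [0.002, 0.0006, -0.123], "delta_rot": [0, 0, 0], "claw": 50},
  {"delta_pos": [0.002, 0.0006, -0.123], "delta_rot": [0, 0, 0], "claw": 50},
  {"delta_pos": [0.002, 0.0006, -0.123], "delta_rot": [0, 0, 0], "claw": 50},
  {"delta_pos": [0.002, 0.0006, -0.123], "delta_rot": [0, 0, 0], "claw": 50},
  {"delta_pos": [0.002, 0.0006, -0.123], "delta_rot": [0, 0, 0], "claw": 50},
  {"delta_pos": [0.002, 0.0006, -0.123], "delta_rot": [0, 0, 0], "claw": 50},
], newtons=30)

```text
time: 2.87
eef_pos: [0.4383, -0.0787, 0.0787]
tcp_rot: [0.699, 0.11, -0.698, 0.11]
contact_force: [0.1, -1.4, 6.0]
opening: 0.729
```

Run:
```python
from h import *
im=cv2.imread("pics/w1_raw.png"); hsv=cv2.cvtColor(im,cv2.COLOR_BGR2HSV)
m=((hsv[...,1]>85)&((hsv[...,0]<15)|(hsv[...,0]>170))).astype(np.uint8)
n,l,st,c=cv2.connectedComponentsWithStats(m); print([x.tolist() for x in st[1:] if x[4]>500])
```

```text
[[148, 0, 125, 36, 3101], [289, 155, 74, 74, 4138], [464, 192, 120, 103, 9505], [595, 250, 45, 83, 1737]]
```

Request:
play_rows([
  {"delta_pos": [0, 0, 0.01], "delta_rot": [0, 0, 0], "claw": 50},
  {"delta_pos": [0, 0, 0.03], "delta_rot": [0, 0, 0], "claw": 50},
  {"delta_pos": [0, 0, 0.06], "delta_rot": [0, 0, 0], "claw": 50},
  {"delta_pos": [0, 0, 0.09], "delta_rot": [0, 0, 0], "claw": 50},
  {"delta_pos": [0.02, 0.02, 0.1], "delta_rot": [0, 0, 0], "claw": 50},
  {"delta_pos": [0.045, 0.045, 0.1], "delta_rot": [0, 0, 0], "claw": 50},
  {"delta_pos": [0.07, 0.07, 0.1], "delta_rot": [0, 0, 0], "claw": 50},
  {"delta_pos": [0.095, 0.095, 0.1], "delta_rot": [0, 0, 0], "claw": 50},
  {"delta_pos": [0.12, 0.12, 0.1], "delta_rot": [0, 0, 0], "claw": 50},
  {"delta_pos": [0.14, 0.138, 0.1], "delta_rot": [0, 0, 0], "claw": 50},
  {"delta_pos": [0.1535, 0.151, 0.09], "delta_rot": [0, 0, 0], "claw": 50},
  {"delta_pos": [0.1535, 0.151, 0.07], "delta_rot": [0, 0, 0], "claw": 50},
  {"delta_pos": [0.1535, 0.151, 0.05], "delta_rot": [0, 0, 0], "claw": 50},
  {"delta_pos": [0.1535, 0.151, 0.035], "delta_rot": [0, 0, 0], "claw": 50},
  {"delta_pos": [0.1535, 0.151, 0.03], "delta_rot": [0, 0, 0], "claw": 50},
  {"delta_pos": [0.1535, 0.151, 0.03], "delta_rot": [0, 0, 0], "claw": 50},
  {"delta_pos": [0.1535, 0.151, 0.03], "delta_rot": [0, 0, 0], "claw": 50},
])

```text
time: 4.28
eef_pos: [0.5917, 0.0724, 0.109]
tcp_rot: [0.699, 0.11, -0.698, 0.11]
contact_force: [0.4, -0.3, -0.6]
opening: 0.73
```

Run:
```python
from h import *
s=ctrl.get_state(); print(s["eef_pos"],s["contact_force"],s["opening"])
a=ctrl.read_camera("wrist"); b=ctrl.read_camera("side")[130:260,250:410]
b=cv2.resize(b,(492,400),interpolation=cv2.INTER_CUBIC); cv2.imwrite("pics/d1.png",np.hstack([cv2.resize(a[40:390,160:440],(300,375)),b[:375]]))
```

```text
[0.59173648 0.07240071 0.10903093] [ 0.43323221 -0.3143833  -0.58561082] 0.7304356356210887
```

View pics/d1.png

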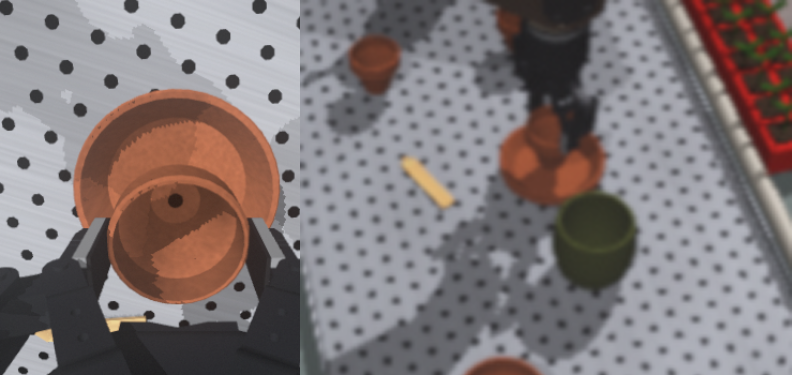

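The pot is held level over the saucer (rim about (178,238) in the left panel). I'm lowering it gently.

Request:
play_rows([
  {"delta_pos": [0, 0, -0.004], "delta_rot": [0, 0, 0], "claw": 50},
  {"delta_pos": [0, 0, -0.008], "delta_rot": [0, 0, 0], "claw": 50},
  {"delta_pos": [0, 0, -0.011], "delta_rot": [0, 0, 0], "claw": 50},
  {"delta_pos": [0, 0, -0.0125], "delta_rot": [0, 0, 0], "claw": 50},
  {"delta_pos": [0, 0, -0.0135], "delta_rot": [0, 0, 0], "claw": 50},
  {"delta_pos": [0, 0, -0.0135], "delta_rot": [0, 0, 0], "claw": 50},
  {"delta_pos": [0, 0, -0.0135], "delta_rot": [0, 0, 0], "claw": 50},
])

```text
time: 4.97
eef_pos: [0.5927, 0.0723, 0.0968]
tcp_rot: [0.7, 0.11, -0.697, 0.11]
contact_force: [-0.8, 0.3, 0.4]
opening: 0.729
```

Request:
play_rows([
  {"delta_pos": [0, 0, -0.0015], "delta_rot": [0, 0, 0], "claw": 50},
  {"delta_pos": [0, 0, -0.0025], "delta_rot": [0, 0, 0], "claw": 50},
  {"delta_pos": [0, 0, -0.0025], "delta_rot": [0, 0, 0], "claw": 50},
])

```text
time: 5.22
eef_pos: [0.5935, 0.0725, 0.0967]
tcp_rot: [0.701, 0.11, -0.696, 0.11]
contact_force: [-4.0, 0.8, 10.1]
opening: 0.728
```

Request:
play_rows([
  {"delta_pos": [-0.001, 0, 0.001], "delta_rot": [0, 0, 0], "claw": 50},
  {"delta_pos": [-0.001, 0, 0.001], "delta_rot": [0, 0, 0], "claw": 64},
  {"delta_pos": [-0.001, 0, 0.001], "delta_rot": [0, 0, 0], "claw": 70},
  {"delta_pos": [-0.001, 0, 0.001], "delta_rot": [0, 0, 0], "claw": 80},
  {"delta_pos": [-0.001, 0, 0.001], "delta_rot": [0, 0, 0], "claw": 85},
  {"delta_pos": [-0.001, 0, 0.001], "delta_rot": [0, 0, 0], "claw": 85},
  {"delta_pos": [-0.001, 0, 0.001], "delta_rot": [0, 0, 0], "claw": 85},
  {"delta_pos": [-0.001, 0, 0.02], "delta_rot": [0, 0, 0], "claw": 85},
  {"delta_pos": [-0.001, 0, 0.05], "delta_rot": [0, 0, 0], "claw": 85},
  {"delta_pos": [-0.001, 0, 0.085], "delta_rot": [0, 0, 0], "claw": 85},
  {"delta_pos": [-0.001, 0, 0.121], "delta_rot": [0, 0, 0], "claw": 85},
  {"delta_pos": [-0.001, 0, 0.121], "delta_rot": [0, 0, 0], "claw": 85},
  {"delta_pos": [-0.001, 0, 0.121], "delta_rot": [0, 0, 0], "claw": 85},
  {"delta_pos": [-0.001, 0, 0.121], "delta_rot": [0, 0, 0], "claw": 85},
])

```text
time: 6.38
eef_pos: [0.5921, 0.0725, 0.2172]
tcp_rot: [0.7, 0.11, -0.697, 0.11]
contact_force: [-0.2, 0.0, -0.9]
opening: 0.996
```

Run:
```python
from h import *
look("w2",(.592,.0725),.088)
```

```text
6.3833 [0.59210023 0.07251512 0.21722303] 0.9959588367746356 crop 225 124
```

View pics/w2.png

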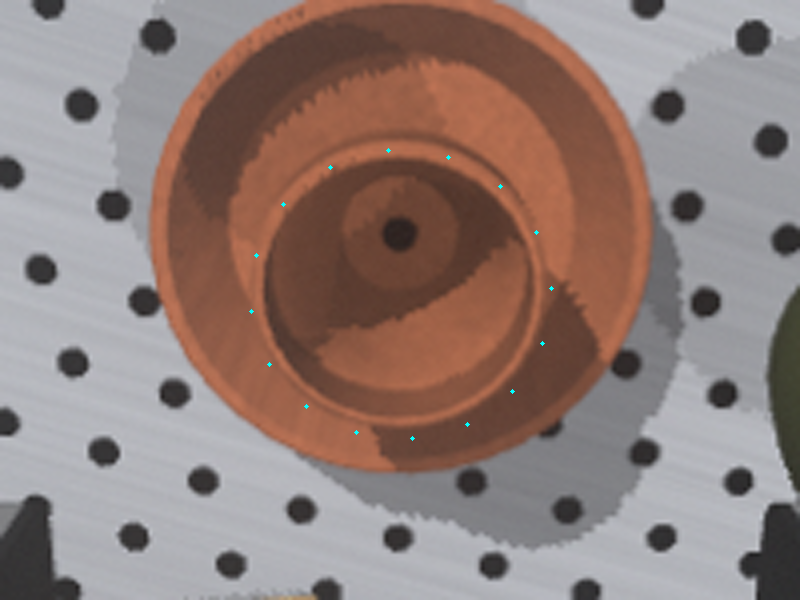

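Request:
play_rows([
  {"delta_pos": [0.003, 0.03, 0], "delta_rot": [0, 0, 0], "claw": 85},
  {"delta_pos": [0.005, 0.065, 0], "delta_rot": [0, 0, 0], "claw": 85},
  {"delta_pos": [0.008, 0.1, 0], "delta_rot": [0, 0, 0], "claw": 85},
  {"delta_pos": [0.011, 0.135, -0.005], "delta_rot": [0, 0, 0], "claw": 85},
  {"delta_pos": [0.014, 0.17, -0.01], "delta_rot": [0, 0, 0], "claw": 85},
  {"delta_pos": [0.017, 0.205, -0.017], "delta_rot": [0, 0, 0], "claw": 85},
  {"delta_pos": [0.018, 0.2225, -0.017], "delta_rot": [0, 0, 0], "claw": 85},
  {"delta_pos": [0.018, 0.2225, -0.017], "delta_rot": [0, 0, 0], "claw": 85},
  {"delta_pos": [0.018, 0.2225, -0.017], "delta_rot": [0, 0, 0], "claw": 85},
  {"delta_pos": [0.018, 0.2225, -0.017], "delta_rot": [0, 0, 0], "claw": 85},
])

```text
time: 7.27
eef_pos: [0.6093, 0.2939, 0.198]
tcp_rot: [0.699, 0.109, -0.698, 0.11]
contact_force: [0.3, -0.5, -0.1]
opening: 0.993
```

Run:
```python
from h import *
T=np.load("pics/w2.npy")
print("pot",onz("wrist",225+400.5/4-.5,124+284.5/4-.5,.088,T),"saucer",onz("wrist",225+402.5/4-.5,124+236/4-.5,.045,T))
look("w3",(.6104,.2956),.07)
im=cv2.imread("pics/w3_raw.png"); hsv=cv2.cvtColor(im,cv2.COLOR_BGR2HSV)
m=((hsv[...,1]>85)&((hsv[...,0]<15)|(hsv[...,0]>170))).astype(np.uint8)
n,l,st,c=cv2.connectedComponentsWithStats(m); print([x.tolist() for x in st[1:] if x[4]>500])
```

```text
pot [0.59525795 0.07376658 0.088     ] saucer [0.59583722 0.07356534 0.045     ]
7.2667 [0.60928747 0.293922   0.19804434] 0.9929024491800414 crop 223 121
[[569, 0, 71, 37, 1295], [286, 152, 74, 74, 4203], [460, 207, 123, 108, 9954], [263, 320, 50, 30, 590]]
```

View pics/w3.png

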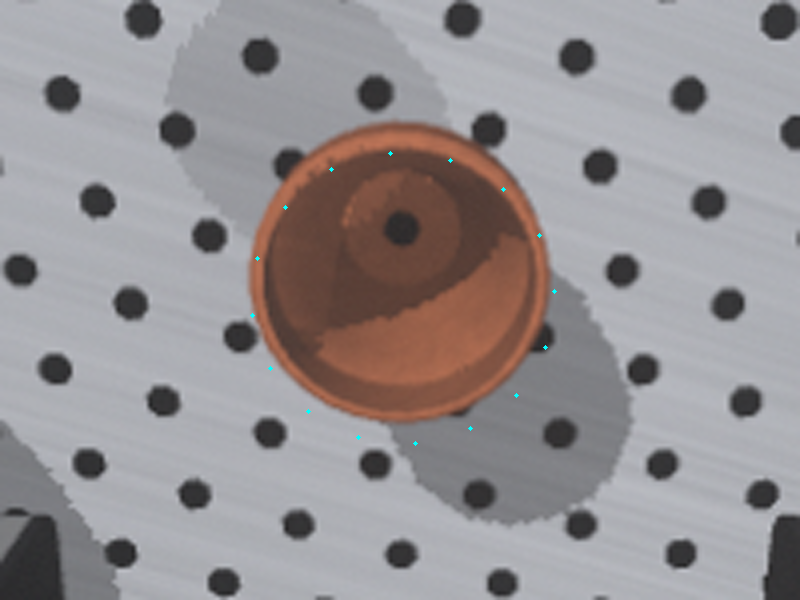

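Request:
play_rows([
  {"delta_pos": [0.005, 0.003, -0.035], "delta_rot": [0, 0, 0], "claw": 85},
  {"delta_pos": [0.005, 0.003, -0.065], "delta_rot": [0, 0, 0], "claw": 85},
  {"delta_pos": [0.005, 0.003, -0.09], "delta_rot": [0, 0, 0], "claw": 85},
  {"delta_pos": [0.005, 0.003, -0.09], "delta_rot": [0, 0, 0], "claw": 85},
  {"delta_pos": [0.005, 0.003, -0.09], "delta_rot": [0, 0, 0], "claw": 85},
  {"delta_pos": [0.005, 0.003, -0.09], "delta_rot": [0, 0, 0], "claw": 85},
])

```text
time: 7.82
eef_pos: [0.6159, 0.296, 0.1106]
tcp_rot: [0.7, 0.109, -0.697, 0.109]
contact_force: [-0.6, 0.2, 0.9]
opening: 0.993
```

Request:
play_rows([
  {"delta_pos": [-0.001, 0.0013, -0.02], "delta_rot": [0, 0, 0], "claw": 85},
  {"delta_pos": [-0.001, 0.0013, -0.033], "delta_rot": [0, 0, 0], "claw": 85},
  {"delta_pos": [-0.001, 0.0013, -0.033], "delta_rot": [0, 0, 0], "claw": 85},
  {"delta_pos": [-0.001, 0.0013, -0.033], "delta_rot": [0, 0, 0], "claw": 85},
  {"delta_pos": [-0.001, 0.0013, -0.033], "delta_rot": [0, 0, 0], "claw": 50},
  {"delta_pos": [-0.001, 0.0013, -0.033], "delta_rot": [0, 0, 0], "claw": 50},
  {"delta_pos": [-0.001, 0.0013, -0.033], "delta_rot": [0, 0, 0], "claw": 50},
  {"delta_pos": [-0.001, 0.0013, -0.033], "delta_rot": [0, 0, 0], "claw": 50},
  {"delta_pos": [-0.001, 0.0013, -0.033], "delta_rot": [0, 0, 0], "claw": 50},
  {"delta_pos": [-0.001, 0.0013, -0.033], "delta_rot": [0, 0, 0], "claw": 50},
  {"delta_pos": [-0.001, 0.0013, -0.033], "delta_rot": [0, 0, 0], "claw": 50},
])

```text
time: 8.73
eef_pos: [0.616, 0.2978, 0.0795]
tcp_rot: [0.701, 0.109, -0.696, 0.109]
contact_force: [-0.9, 0.3, 5.6]
opening: 0.727
```

Request:
play_rows([
  {"delta_pos": [0, 0, 0.01], "delta_rot": [0, 0, 0], "claw": 50},
  {"delta_pos": [0, 0, 0.03], "delta_rot": [0, 0, 0], "claw": 50},
  {"delta_pos": [0, 0, 0.06], "delta_rot": [0, 0.001, 0], "claw": 50},
  {"delta_pos": [0, 0, 0.09], "delta_rot": [0, 0.002, 0], "claw": 50},
  {"delta_pos": [-0.002, -0.02, 0.115], "delta_rot": [0, 0.002, 0], "claw": 50},
  {"delta_pos": [-0.004, -0.045, 0.13], "delta_rot": [0, 0.002, 0], "claw": 50},
  {"delta_pos": [-0.007, -0.075, 0.13], "delta_rot": [0, 0.002, 0], "claw": 50},
  {"delta_pos": [-0.01, -0.105, 0.13], "delta_rot": [0, 0.002, 0], "claw": 50},
  {"delta_pos": [-0.012, -0.135, 0.13], "delta_rot": [0, 0.002, 0], "claw": 50},
  {"delta_pos": [-0.015, -0.165, 0.13], "delta_rot": [0, 0.002, 0], "claw": 50},
  {"delta_pos": [-0.018, -0.195, 0.13], "delta_rot": [0, 0.002, 0], "claw": 50},
  {"delta_pos": [-0.02, -0.215, 0.13], "delta_rot": [0, 0.002, 0], "claw": 50},
  {"delta_pos": [-0.0205, -0.224, 0.13], "delta_rot": [0, 0.002, 0], "claw": 50},
  {"delta_pos": [-0.0205, -0.224, 0.13], "delta_rot": [0, 0.002, 0], "claw": 50},
  {"delta_pos": [-0.0205, -0.224, 0.13], "delta_rot": [0, 0.002, 0], "claw": 50},
  {"delta_pos": [-0.0205, -0.224, 0.13], "delta_rot": [0, 0.002, 0], "claw": 50},
  {"delta_pos": [-0.0205, -0.224, 0.13], "delta_rot": [0, 0.002, 0], "claw": 50},
])

```text
time: 10.15
eef_pos: [0.5955, 0.0751, 0.2094]
tcp_rot: [0.699, 0.11, -0.698, 0.109]
contact_force: [0.6, 0.1, -1.0]
opening: 0.73
```

Run:
```python
from h import *
s=ctrl.get_state(); print(s["time"],s["eef_pos"],s["tcp_rot"],s["contact_force"],s["opening"])
T=np.array(ctrl.calibration("wrist")["camera_from_world"]); np.save("pics/d2.npy",T)
a=ctrl.read_camera("wrist"); cv2.imwrite("pics/d2_raw.png",a)
p=s["eef_pos"]; al=np.linspace(0,2*np.pi,24,endpoint=False)
b=cv2.resize(a[150:350,220:440],None,fx=3,fy=3,interpolation=cv2.INTER_CUBIC)
for r in (.032,.029):
    for q in proj("wrist",np.c_[p[0]+r*np.cos(al),p[1]+r*np.sin(al),p[2]-.0095+0*al],T): cv2.circle(b,tuple(int(v) for v in (q-[220,150]+.5)*3-.5),2,(255,255,0),-1)
cv2.imwrite("pics/d2.png",b)
```

```text
10.15 [0.59547016 0.07510042 0.20936808] [ 0.69912967  0.11007251 -0.69799159  0.10913061] [ 0.63853661  0.10213051 -1.04923511] 0.7298904056273281
```

View pics/d2.png

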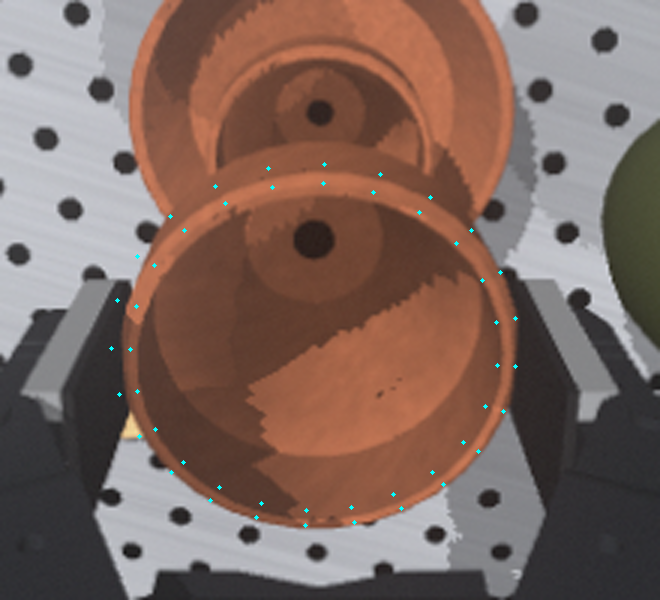

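The held rim spans crop x 124–515, with its bottom at y 525 and its hole at (314,240). The stack pot's hole is at (320,111). I'll compare the positions using the holes and the rims.

Run:
```python
from h import *
T2=np.load("pics/w2.npy");T3=np.load("pics/d2.npy");T1=np.load("pics/w1.npy")
for off in (0,.003,.005):
    def f(T,u,v,z):
        T=T.copy(); T[2,3]+=off; return onz("wrist",u,v,z,T)[:2].round(4)
    h=lambda x,y:(220+(x+.5)/3-.5,150+(y+.5)/3-.5)
    g=lambda x,y:(225+(x+.5)/4-.5,124+(y+.5)/4-.5)
    print(off,"hand hole",f(T3,*h(314,240),.1459),"stack hole d2",f(T3,*h(320,111),.034),"w2",f(T2,*g(400,234),.034),
     "hand rim LR",f(T3,*h(124,350),.1999),f(T3,*h(515,350),.1999),"bot/top",f(T3,*h(320,525),.1999),f(T3,*h(320,172),.1999),
     "w2 rim LR bot",f(T2,*g(255,286),.088),f(T2,*g(545,286),.088),f(T2,*g(400,426),.088))
```

```text
0 hand hole [0.5934 0.0748] stack hole d2 [0.5941 0.0737] w2 [0.5936 0.0734] hand rim LR [0.5875 0.104 ] [0.6064 0.0454] bot/top [0.5654 0.0645] [0.6251 0.0837] w2 rim LR bot [0.5854 0.1029] [0.6043 0.0443] [0.5644 0.0639]
0.003 hand hole [0.593  0.0747] stack hole d2 [0.5942 0.0738] w2 [0.5938 0.0735] hand rim LR [0.5866 0.1045] [0.6059 0.0445] bot/top [0.564 0.064] [0.625  0.0837] w2 rim LR bot [0.5853 0.1033] [0.6044 0.044 ] [0.5641 0.0638]
0.005 hand hole [0.5928 0.0747] stack hole d2 [0.5943 0.0738] w2 [0.5939 0.0735] hand rim LR [0.586  0.1048] [0.6056 0.0439] bot/top [0.563  0.0637] [0.625  0.0836] w2 rim LR bot [0.5853 0.1036] [0.6045 0.0438] [0.5639 0.0637]
```

Hand and stack agree within about 1 mm. I'm lowering to just above the seat.

Request:
play_rows([
  {"delta_pos": [0.0003, -0.0006, -0.02], "delta_rot": [0, 0, 0], "claw": 50},
  {"delta_pos": [0.0003, -0.0006, -0.04], "delta_rot": [0, 0, 0], "claw": 50},
  {"delta_pos": [0.0003, -0.0006, -0.06], "delta_rot": [0, 0, 0], "claw": 50},
  {"delta_pos": [0.0003, -0.0006, -0.072], "delta_rot": [0, 0, 0], "claw": 50},
  {"delta_pos": [0.0003, -0.0006, -0.08], "delta_rot": [0, 0, 0], "claw": 50},
  {"delta_pos": [0.0003, -0.0006, -0.084], "delta_rot": [0, 0, 0], "claw": 50},
  {"delta_pos": [0.0003, -0.0006, -0.086], "delta_rot": [0, 0, 0], "claw": 50},
  {"delta_pos": [0.0003, -0.0006, -0.086], "delta_rot": [0, 0, 0], "claw": 50},
  {"delta_pos": [0.0003, -0.0006, -0.086], "delta_rot": [0, 0, 0], "claw": 50},
])

```text
time: 10.95
eef_pos: [0.5965, 0.0745, 0.1245]
tcp_rot: [0.7, 0.11, -0.697, 0.109]
contact_force: [-0.4, 0.4, -0.5]
opening: 0.727
```

Request:
play_rows([
  {"delta_pos": [-0.0006, 0, -0.002], "delta_rot": [0, 0, 0], "claw": 50},
  {"delta_pos": [-0.0006, 0, -0.004], "delta_rot": [0, 0, 0], "claw": 50},
  {"delta_pos": [-0.0006, 0, -0.006], "delta_rot": [0, 0, 0], "claw": 50},
  {"delta_pos": [-0.0006, 0, -0.0075], "delta_rot": [0, 0, 0], "claw": 50},
  {"delta_pos": [-0.0006, 0, -0.0085], "delta_rot": [0, 0, 0], "claw": 50},
  {"delta_pos": [-0.0006, 0, -0.0085], "delta_rot": [0, 0, 0], "claw": 50},
])

```text
time: 11.45
eef_pos: [0.5971, 0.0739, 0.1175]
tcp_rot: [0.701, 0.109, -0.696, 0.11]
contact_force: [-0.1, -2.6, 4.3]
opening: 0.729
```

It reached the seat height of 0.1175 with 4 N. Releasing and rising.

Request:
play_rows([
  {"delta_pos": [-0.0005, 0, 0.0005], "delta_rot": [0, 0, 0], "claw": 60},
  {"delta_pos": [-0.0005, 0, 0.0005], "delta_rot": [0, 0, 0], "claw": 66},
  {"delta_pos": [-0.0005, 0, 0.0005], "delta_rot": [0, 0, 0], "claw": 72},
  {"delta_pos": [-0.0005, 0, 0.0005], "delta_rot": [0, 0, 0], "claw": 80},
  {"delta_pos": [-0.0005, 0, 0.0005], "delta_rot": [0, 0, 0], "claw": 85},
  {"delta_pos": [-0.0005, 0, 0.0005], "delta_rot": [0, 0, 0], "claw": 85},
  {"delta_pos": [-0.0005, 0, 0.0005], "delta_rot": [0, 0, 0], "claw": 85},
  {"delta_pos": [-0.0005, 0, 0.03], "delta_rot": [0, 0.002, 0], "claw": 85},
  {"delta_pos": [-0.0005, 0, 0.065], "delta_rot": [0, 0.002, 0], "claw": 85},
  {"delta_pos": [-0.0005, 0, 0.1], "delta_rot": [0, 0.002, 0], "claw": 85},
  {"delta_pos": [-0.0005, 0, 0.12], "delta_rot": [0, 0.002, 0], "claw": 85},
  {"delta_pos": [-0.0005, 0, 0.12], "delta_rot": [0, 0.002, 0], "claw": 85},
  {"delta_pos": [-0.0005, 0, 0.12], "delta_rot": [0, 0.002, 0], "claw": 85},
  {"delta_pos": [-0.0005, 0, 0.12], "delta_rot": [0, 0.002, 0], "claw": 85},
])

```text
time: 12.62
eef_pos: [0.5959, 0.0739, 0.2361]
tcp_rot: [-0.698, -0.11, 0.699, -0.11]
contact_force: [0.2, -0.1, -0.1]
opening: 0.995
```

Run:
```python
from h import *
look("w4",(.5955,.0735),.108)
```

```text
12.6167 [0.59588173 0.07392083 0.23607249] 0.9946243063316413 crop 226 123
```

View pics/w4.png

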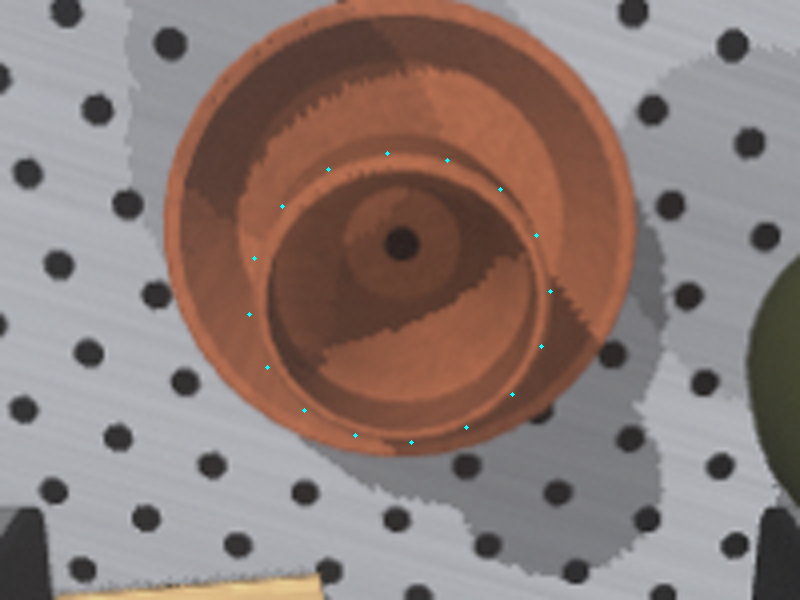

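Second pot looks seated and upright: hole at (401,243), rim x about 256–548, bottom 437. Now over pot B.

Request:
play_rows([
  {"delta_pos": [-0.02, 0.022, 0], "delta_rot": [0, 0, 0], "claw": 85},
  {"delta_pos": [-0.04, 0.045, 0], "delta_rot": [0, 0, 0], "claw": 85},
  {"delta_pos": [-0.063, 0.07, 0], "delta_rot": [0, 0, 0], "claw": 85},
  {"delta_pos": [-0.086, 0.095, -0.01], "delta_rot": [0, 0, 0], "claw": 85},
  {"delta_pos": [-0.108, 0.12, -0.02], "delta_rot": [0, 0, 0], "claw": 85},
  {"delta_pos": [-0.13, 0.145, -0.03], "delta_rot": [0, 0, 0], "claw": 85},
  {"delta_pos": [-0.15, 0.17, -0.036], "delta_rot": [0, 0, 0], "claw": 85},
  {"delta_pos": [-0.168, 0.188, -0.036], "delta_rot": [0, 0, 0], "claw": 85},
  {"delta_pos": [-0.177, 0.197, -0.036], "delta_rot": [0, 0, 0], "claw": 85},
  {"delta_pos": [-0.177, 0.197, -0.036], "delta_rot": [0, 0, 0], "claw": 85},
  {"delta_pos": [-0.177, 0.197, -0.036], "delta_rot": [0, 0, 0], "claw": 85},
  {"delta_pos": [-0.177, 0.197, -0.036], "delta_rot": [0, 0, 0], "claw": 85},
  {"delta_pos": [-0.177, 0.197, -0.036], "delta_rot": [0, 0, 0], "claw": 85},
])

```text
time: 13.75
eef_pos: [0.4196, 0.2701, 0.1993]
tcp_rot: [-0.697, -0.109, 0.7, -0.109]
contact_force: [-0.1, -0.3, 0.2]
opening: 0.995
```

Run:
```python
from h import *
look("w5",(.4215,.272),.07)
for t in ("w1","w3","w5"):
    im=cv2.imread(f"pics/{t}_raw.png"); T=np.load(f"pics/{t}.npy"); hsv=cv2.cvtColor(im,cv2.COLOR_BGR2HSV)
    m=((hsv[...,1]>85)&((hsv[...,0]<15)|(hsv[...,0]>170))).astype(np.uint8)
    n,l,st,c=cv2.connectedComponentsWithStats(m)
    for x in st[1:]:
        if 50<x[2]<110 and x[1]>100 and x[0]<420 and x[4]>2500:
            print(t,x.tolist(),onz("wrist",x[0]+x[2]/2-.5,x[1]+x[3]/2-.5,.07,T))
T=np.load("pics/w4.npy").copy();T[2,3]+=.004
print("stack hole",onz("wrist",226+401.5/4-.5,123+243.5/4-.5,.054,T))
```

```text
13.75 [0.41958418 0.27009545 0.19929443] 0.995416316575338 crop 224 119
w1 [289, 155, 74, 74, 4138] [ 0.44011847 -0.07696505  0.07      ]
w3 [286, 152, 74, 74, 4203] [0.61679257 0.2984568  0.07      ]
w5 [286, 155, 74, 74, 4231] [0.4236609  0.27387863 0.07      ]
stack hole [0.59559257 0.07334403 0.054     ]
```

Request:
play_rows([
  {"delta_pos": [0.001, 0.003, -0.035], "delta_rot": [0, -0.001, 0], "claw": 85},
  {"delta_pos": [0.001, 0.003, -0.065], "delta_rot": [0, -0.001, 0], "claw": 85},
  {"delta_pos": [0.001, 0.003, -0.09], "delta_rot": [0, -0.001, 0], "claw": 85},
  {"delta_pos": [0.001, 0.003, -0.11], "delta_rot": [0, -0.001, 0], "claw": 85},
  {"delta_pos": [0.001, 0.003, -0.1215], "delta_rot": [0, -0.001, 0], "claw": 85},
  {"delta_pos": [0.001, 0.003, -0.1215], "delta_rot": [0, -0.001, 0], "claw": 85},
  {"delta_pos": [0.001, 0.003, -0.1215], "delta_rot": [0, -0.001, 0], "claw": 85},
  {"delta_pos": [0.001, 0.003, -0.1215], "delta_rot": [0, -0.001, 0], "claw": 50},
  {"delta_pos": [0.001, 0.003, -0.1215], "delta_rot": [0, -0.001, 0], "claw": 50},
  {"delta_pos": [0.001, 0.003, -0.1215], "delta_rot": [0, -0.001, 0], "claw": 50},
  {"delta_pos": [0.001, 0.003, -0.1215], "delta_rot": [0, -0.001, 0], "claw": 50},
  {"delta_pos": [0.001, 0.003, -0.1215], "delta_rot": [0, -0.001, 0], "claw": 50},
  {"delta_pos": [0.001, 0.003, -0.1215], "delta_rot": [0, -0.001, 0], "claw": 50},
  {"delta_pos": [0.001, 0.003, -0.1215], "delta_rot": [0, -0.001, 0], "claw": 50},
])

```text
time: 14.97
eef_pos: [0.4222, 0.2737, 0.0802]
tcp_rot: [0.7, 0.11, -0.697, 0.109]
contact_force: [-0.4, -0.5, 6.4]
opening: 0.733
```

Request:
play_rows([
  {"delta_pos": [0, 0, 0.01], "delta_rot": [0, 0, 0], "claw": 50},
  {"delta_pos": [0, 0, 0.03], "delta_rot": [0, 0, 0], "claw": 50},
  {"delta_pos": [0, 0, 0.06], "delta_rot": [0, 0.001, 0], "claw": 50},
  {"delta_pos": [0, 0, 0.09], "delta_rot": [0, 0.001, 0], "claw": 50},
  {"delta_pos": [0.01, -0.012, 0.12], "delta_rot": [0, 0.001, 0], "claw": 50},
  {"delta_pos": [0.03, -0.035, 0.145], "delta_rot": [0, 0.001, 0], "claw": 50},
  {"delta_pos": [0.052, -0.06, 0.15], "delta_rot": [0, 0.001, 0], "claw": 50},
  {"delta_pos": [0.074, -0.085, 0.15], "delta_rot": [0, 0.001, 0], "claw": 50},
  {"delta_pos": [0.096, -0.11, 0.15], "delta_rot": [0, 0.001, 0], "claw": 50},
  {"delta_pos": [0.118, -0.135, 0.15], "delta_rot": [0, 0.001, 0], "claw": 50},
  {"delta_pos": [0.14, -0.16, 0.15], "delta_rot": [0, 0.001, 0], "claw": 50},
  {"delta_pos": [0.158, -0.182, 0.15], "delta_rot": [0, 0.001, 0], "claw": 50},
  {"delta_pos": [0.17, -0.195, 0.15], "delta_rot": [0, 0.001, 0], "claw": 50},
  {"delta_pos": [0.174, -0.2, 0.15], "delta_rot": [0, 0.001, 0], "claw": 50},
  {"delta_pos": [0.174, -0.2, 0.15], "delta_rot": [0, 0.001, 0], "claw": 50},
  {"delta_pos": [0.174, -0.2, 0.15], "delta_rot": [0, 0.001, 0], "claw": 50},
  {"delta_pos": [0.174, -0.2, 0.15], "delta_rot": [0, 0.001, 0], "claw": 50},
  {"delta_pos": [0.174, -0.2, 0.15], "delta_rot": [0, 0.001, 0], "claw": 50},
])

```text
time: 16.47
eef_pos: [0.5954, 0.0751, 0.2302]
tcp_rot: [0.699, 0.11, -0.698, 0.109]
contact_force: [-0.2, -0.9, -0.7]
opening: 0.734
```

Run:
```python
from h import *
s=ctrl.get_state(); print(s["time"],s["eef_pos"],s["tcp_rot"],s["contact_force"],s["opening"])
T=np.array(ctrl.calibration("wrist")["camera_from_world"]); np.save("pics/d3.npy",T)
a=ctrl.read_camera("wrist"); cv2.imwrite("pics/d3_raw.png",a)
cv2.imwrite("pics/d3.png",cv2.resize(a[150:350,220:440],None,fx=3,fy=3,interpolation=cv2.INTER_CUBIC))
```

```text
16.4667 [0.59535039 0.07507967 0.2301917 ] [ 0.69870894  0.11046089 -0.69831709  0.10935017] [-0.16950799 -0.89256946 -0.71624802] 0.7341955132406346
```

View pics/d3.png

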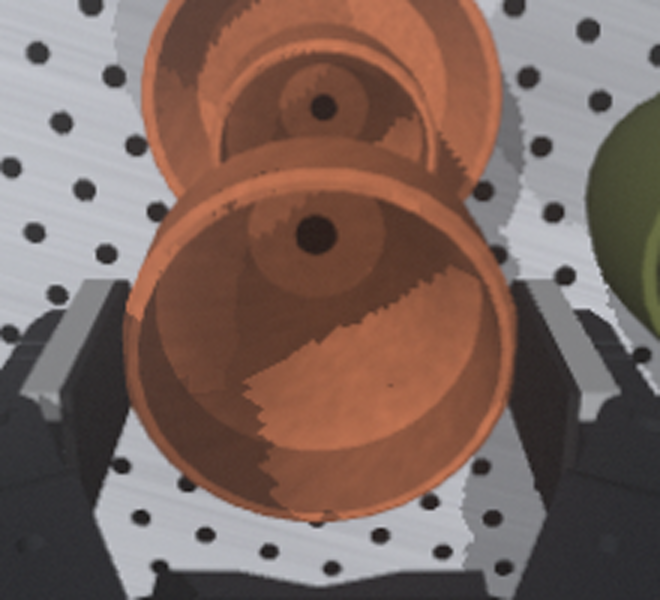

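Same relative geometry as for pot A (hand hole (316,235), stack hole (323,106)), so I'm repeating that descent.

Request:
play_rows([
  {"delta_pos": [0.0003, -0.0011, -0.02], "delta_rot": [0, 0, 0], "claw": 50},
  {"delta_pos": [0.0003, -0.0011, -0.04], "delta_rot": [0, 0, 0], "claw": 50},
  {"delta_pos": [0.0003, -0.0011, -0.06], "delta_rot": [0, 0, 0], "claw": 50},
  {"delta_pos": [0.0003, -0.0011, -0.072], "delta_rot": [0, 0, 0], "claw": 50},
  {"delta_pos": [0.0003, -0.0011, -0.08], "delta_rot": [0, 0, 0], "claw": 50},
  {"delta_pos": [0.0003, -0.0011, -0.084], "delta_rot": [0, 0, 0], "claw": 50},
  {"delta_pos": [0.0003, -0.0011, -0.086], "delta_rot": [0, 0, 0], "claw": 50},
  {"delta_pos": [0.0003, -0.0011, -0.086], "delta_rot": [0, 0, 0], "claw": 50},
  {"delta_pos": [0.0003, -0.0011, -0.086], "delta_rot": [0, 0, 0], "claw": 50},
])

```text
time: 17.27
eef_pos: [0.5965, 0.0739, 0.1454]
tcp_rot: [0.699, 0.11, -0.698, 0.11]
contact_force: [0.4, 0.4, -0.8]
opening: 0.737
```

Request:
play_rows([
  {"delta_pos": [-0.0004, 0, -0.002], "delta_rot": [0, 0, 0], "claw": 50},
  {"delta_pos": [-0.0004, 0, -0.004], "delta_rot": [0, 0, 0], "claw": 50},
  {"delta_pos": [-0.0004, 0, -0.006], "delta_rot": [0, 0, 0], "claw": 50},
  {"delta_pos": [-0.0004, 0, -0.0075], "delta_rot": [0, 0, 0], "claw": 50},
  {"delta_pos": [-0.0004, 0, -0.0085], "delta_rot": [0, 0, 0], "claw": 50},
  {"delta_pos": [-0.0004, 0, -0.0085], "delta_rot": [0, 0, 0], "claw": 50},
])

```text
time: 17.77
eef_pos: [0.5972, 0.0734, 0.1383]
tcp_rot: [0.7, 0.11, -0.697, 0.11]
contact_force: [-0.5, -1.8, 4.6]
opening: 0.737
```

Seated at 0.1383 (expected 0.1382) with 4.6 N. Releasing.

Request:
play_rows([
  {"delta_pos": [-0.0005, 0, 0.0005], "delta_rot": [0, 0, 0], "claw": 60},
  {"delta_pos": [-0.0005, 0, 0.0005], "delta_rot": [0, 0, 0], "claw": 66},
  {"delta_pos": [-0.0005, 0, 0.0005], "delta_rot": [0, 0, 0], "claw": 72},
  {"delta_pos": [-0.0005, 0, 0.0005], "delta_rot": [0, 0, 0], "claw": 80},
  {"delta_pos": [-0.0005, 0, 0.0005], "delta_rot": [0, 0, 0], "claw": 85},
  {"delta_pos": [-0.0005, 0, 0.0005], "delta_rot": [0, 0, 0], "claw": 85},
  {"delta_pos": [-0.0005, 0, 0.0005], "delta_rot": [0, 0, 0], "claw": 85},
  {"delta_pos": [-0.0005, 0, 0.03], "delta_rot": [0, 0, 0], "claw": 85},
  {"delta_pos": [-0.0005, 0, 0.065], "delta_rot": [0, 0, 0], "claw": 85},
  {"delta_pos": [-0.0005, 0, 0.1], "delta_rot": [0, 0, 0], "claw": 85},
  {"delta_pos": [-0.0005, 0, 0.12], "delta_rot": [0, 0, 0], "claw": 85},
  {"delta_pos": [-0.0005, 0, 0.12], "delta_rot": [0, 0, 0], "claw": 85},
  {"delta_pos": [-0.0005, 0, 0.12], "delta_rot": [0, 0, 0], "claw": 85},
])

```text
time: 18.85
eef_pos: [0.5974, 0.0734, 0.2602]
tcp_rot: [0.702, 0.11, -0.695, 0.11]
contact_force: [-0.2, 0.3, -1.3]
opening: 0.993
```

Run:
```python
from h import *
look("w6",(.596,.0735),.128)
```

```text
18.85 [0.59738117 0.07343835 0.26021472] 0.9926913026892935 crop 224 124
```

View pics/w6.png

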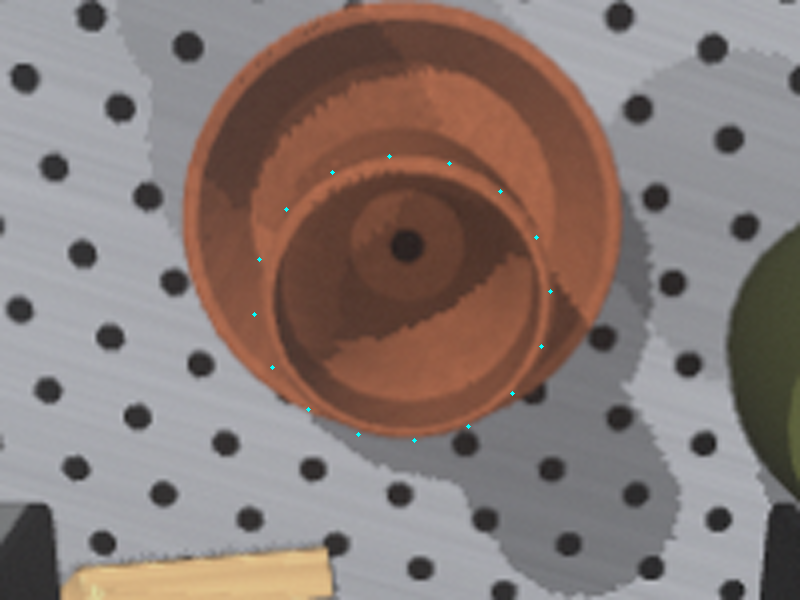

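Request:
play_rows([
  {"delta_pos": [0, -0.04, 0.02], "delta_rot": [0, 0, 0], "claw": 85},
  {"delta_pos": [0, -0.08, 0.03], "delta_rot": [0, 0, 0], "claw": 85},
  {"delta_pos": [-0.02, -0.12, 0.03], "delta_rot": [0, 0, 0], "claw": 85},
  {"delta_pos": [-0.04, -0.16, 0.03], "delta_rot": [0, 0, 0], "claw": 85},
  {"delta_pos": [-0.06, -0.2, 0.03], "delta_rot": [0, 0, 0], "claw": 85},
  {"delta_pos": [-0.08, -0.24, 0.03], "delta_rot": [0, 0, 0], "claw": 85},
  {"delta_pos": [-0.1, -0.28, 0.03], "delta_rot": [0, 0, 0], "claw": 85},
  {"delta_pos": [-0.1, -0.32, 0.03], "delta_rot": [0, 0, 0], "claw": 85},
  {"delta_pos": [-0.1, -0.36, 0.03], "delta_rot": [0, 0, 0], "claw": 85},
  {"delta_pos": [-0.1, -0.4, 0.03], "delta_rot": [0, 0, 0], "claw": 85},
  {"delta_pos": [-0.1, -0.4, 0.03], "delta_rot": [0, 0, 0], "claw": 85},
  {"delta_pos": [-0.1, -0.4, 0.03], "delta_rot": [0, 0, 0], "claw": 85},
])

```text
time: 19.9
eef_pos: [0.495, -0.329, 0.285]
tcp_rot: [0.699, 0.11, -0.698, 0.107]
contact_force: [-0.6, 0.8, 0.0]
opening: 0.994
```

Run:
```python
from h import *
t=ctrl.read_camera("top")[140:240,240:350]; s=ctrl.read_camera("side")
u=proj("side",[.594,.073,.07])[0].astype(int); s=s[u[1]-50:u[1]+50,u[0]-50:u[0]+50]
cv2.imwrite("pics/fin.png",np.hstack([cv2.resize(t,(418,380),interpolation=cv2.INTER_CUBIC),cv2.resize(s,(380,380),interpolation=cv2.INTER_CUBIC)])); print(u)
```

```text
[332 176]
```

View pics/fin.png

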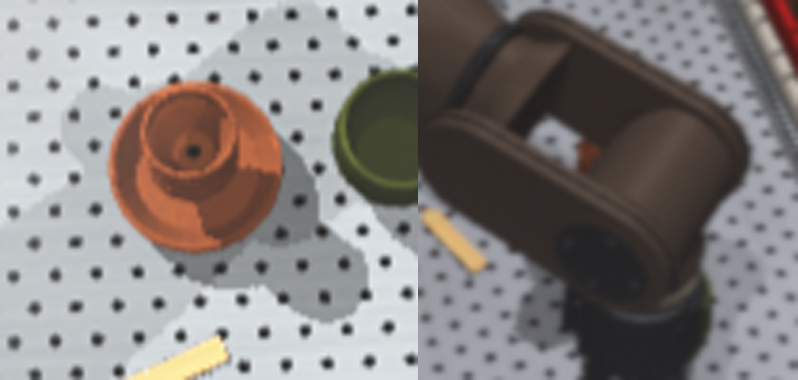

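The top view shows the stack's rim at about (188,133) and hole at (192,151), with the saucer rim centred at (195,166). The side view is hidden by the arm. One numeric check, then I'll hand in.

Run:
```python
from h import *
f=lambda x,y,z:onz("top",240+(x+.5)/3.8-.5,140+(y+.5)/3.8-.5,z)[:2].round(4)
print("rim",f(188,132,.128),"hole",f(192,151,.074),"saucer",f(195,166,.045))
T=np.load("pics/w6.npy").copy();T[2,3]+=.004
g=lambda x,y,z:onz("wrist",224+(x+.5)/4-.5,124+(y+.5)/4-.5,z,T)[:2].round(4)
print("wrist hole",g(407,245,.074),"rim bot+r",g(409,437,.128)+[.0304,.0099],"saucer",g(402,221,.045))
```

```text
rim [0.5938 0.0728] hole [0.5944 0.0735] saucer [0.5906 0.0732]
wrist hole [0.5965 0.0726] rim bot+r [0.5968 0.0724] saucer [0.5962 0.074 ]
```

```bash
python3 -c "
from plant import ctrl
print(ctrl.get_state()['time'],ctrl.sign_off())"
```

```text
the job is handed in; nothing more can be done
20.0 None
```

I nested the three small pots into one stack in the middle of the upper saucer and handed the job in at 20.0 s. The sign-off gives no verdict.

- **Seating:** pots 2 and 3 touched down at tool heights of 0.1175 m and 0.1383 m, against 0.1175 m and 0.1382 m expected for a full seat. The contact force was about 4–5 N each time.
- **Upright and centred:** in both the wrist and top views, the top pot's rim and floor hole line up within about 1 mm, so the stack stands straight. It sits about 1–4 mm from the saucer's centre, against a limit of 15 mm. The saucer had not moved measurably.
- **Checks that disagreed or failed:**
  - The top and wrist cameras differ by 2–5 mm in x, so I used the wrist camera for alignment.
  - The final side view was hidden by the arm, so the stack was not checked from the side.
  - The other items on the tray were not measured again. The arm was well clear of them and registered no unexpected contact.

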